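# Refit the filter cover of the desk air cleaner and reset it

## Task

The filter of the desk air cleaner has been changed, but its round cover was laid back turned the wrong way and rides on the locating pins. With your fingertips only, push the cover round by its upright grip rib until the notch in its rim comes over the front pin and the cover drops onto the hub, then press down on the middle of the rib until the cover clicks fully home and lies flat, and finally press the filter reset key all the way down and let it come up again. Do not pinch or lift the cover, do not lean hard on the cleaner, and leave the ink bottle, the letter opener and the glasses case where they are.

Things in the scene. Friction and masses are not known exactly. Their poses are not given: they have to be found in the camera images.
- cleaner: Desk air cleaner: white plastic housing 190 x 150 x 53 mm (x, y, z), does not move. Origin: centre of its underside, on the desk. Its x axis points from the front (status window and key, facing the robot) to the back, y to its left, z up. The round black seat of the cover, 114 mm across, is 62 mm above the desk. Nothing rises higher but hub, pins and cover.
- hub (a point): The cover's axis at seat height (62 mm above the desk), 22 mm behind the cleaner's origin. A hub 30 mm across, 18 mm tall, stands here inside the cover's hollow centre and keeps it centred within 1 mm. Sprung balls in the hub catch the cover 7 mm above the seat, and snap over it when it is pressed down at its middle with 8 to 14 N.
- pin_tip (a point): Top of the front locating pin: steel, 5 mm thick, round end, 10 mm above the seat, 54 mm in front of the hub's axis (on the side of the key). Two more such pins, nearer the hub at the back left and back right, meet their windows in the cover at the same moment; until then all three carry the cover level.
- cover: Loose round grey cover, 124 mm across, sheet 3 mm, 0.32 kg. Origin: on its axis, at its underside, which starts 10 mm above the seat; z up, -x to its notch. Fits only with its x axis along the cleaner's, within 2 degrees: then it drops 3 mm off the pins onto the balls (level within a few degrees) and the pins stop it turning. Starts 55 to 180 degrees off, either way; turns both ways.
- rib_far_end (a point): Point on the grip rib, 45 mm from the cover's axis on the side away from the notch, 16 mm above the cover's underside. The rib is an upright bar 8 mm thick (cover y = -4 to +4 mm), from cover x = -43 to +51 mm over the middle, its top 28 mm above the underside. A push of 1 to 8 N on its side near an end, followed round the hub, turns the cover.
- notch (a point): Point of the notch that must come over the front pin, on the cover's underside, 54 mm from its axis. The notch is a U slot 9 mm wide, open at the rim, 12 mm deep.
- press_point (a point): Middle of the top of the grip rib, on the cover's axis, 28 mm above the cover's underside: 90 mm above the desk when the cover is home, 97 mm when it lies on the balls, 100 mm when it rides on the pins.
- reset_key (a joint): How far the filter reset key is pressed, in m: 0 up, 0.004 fully down. Sprung: it starts to move at 1.6 N, is fully down at 4 N and comes up by itself.
- key_top (a point): Centre of the top of the filter reset key, the only key: oblong, 21 x 37 mm (x, y of the cleaner), right of the dark status window at the front of the cleaner, 71 mm in front of and 40 mm to the right of its origin, top 59 mm above the desk when up.
- ink_bottle: Square blue ink bottle with black cap, 55 x 55 x 68 mm, upright on the desk to the left of the cleaner; origin at the centre of its underside. Bystander.
- letter_opener: Brass paper knife with black handle, 246 mm long, 18 mm wide, 12 mm high, lying on the desk to the right of the cleaner; origin at its middle on the desk, long axis its own y. Bystander.
- glasses_case: Dark red spectacle case, 58 x 155 x 36 mm, lying on the desk farther to the right; origin at the centre of its underside. Bystander.
Mind the look-alikes: they are no part of the job. Of the things shaped like the cleaner, the white one is meant.

How it is judged:
By the outcome, as a careful person would: the job done as asked, in the order asked, and still so for the second after the job is handed in, with the robot touching nothing.
It also fails if it takes over 54 s, if anything falls off the work surface, if the arm or the gripper's body presses on something with over 40 N, if the wrist force passes 120 N, or if a joint passes its speed limit or range.

## Robot

A 6-joint arm with a two-finger parallel gripper is mounted at the origin on the work surface; the furniture and walls round the work are solid. World frame = base frame: x ahead of the robot, y to its left, z up, the work surface at z = 0. Lengths are in mm, angles in rad, forces in N, time in s.
With the tool pointing down it reaches from about 300 to 775 mm from the base axis. Payload 14.6 kg.
Tool frame: the origin (TCP) lies at the very end of the fingers, on their centre line; the grasp point (between the pads) lies 19 mm behind it; z points along the fingers, y is the line along which they close (so a half turn about z gives the same grasp; the last joint's range is limited). The gripper opens to 94 mm and grips with 3 to 60 N. Pads are 16 mm wide; open, the fingers measure 119 mm over their backs; the gripper's body (75 mm by 177 mm) begins 78 mm behind the grasp point.
Start: joints at [-1.28, 0.3, 1.521, -0, 1.321, -0.067], TCP at [192.61, -515.161, 205.446] pointing down, gripper open.
Joint ranges: [-3.03, 3.03], [-0.79, 2.21], [0.23, 2.52], [-1.04, 4.18], [0, 3.07], [-2.55, 2.55]. Speed limits (rad/s): [2.22, 2.22, 2.57, 3.14, 3.14, 3.14].

## Interface

Orientations are given as [roll, pitch, yaw] about the fixed x, y, z axes, in that order (R = Rz(yaw) Ry(pitch) Rx(roll)).
In Python, from cell import manip, camera, get_calibration gives the robot as it stands.
- The arm moves only by the tool arm_command, never from a script. Its argument "targets" is a list of rows, each an object of numbers: "hand": the opening, from -1 (shut) to 1 (fully open), so that 0 is half open; "x", "y", "z": the shift along the tool's x, y, z in m; "yaw": the turn about the tool's z in rad. In form: [{"hand": .., "x": .., "y": .., "z": .., "yaw": ..}, ...]. A call has 1 to 10 rows; each row shifts and turns the commanded pose from where the row before left it, along the tool's axes as they then stand; what a row does not reach is not made up. A row lasts 1/10 s, in which the tool goes at most 50 mm and 8.59 degrees, less where a joint would pass 70% of its speed; a pose out of reach is approached as far as the arm can. A call is refused whole if a number of a shift passes 0.05 or a number of a turn 0.15, either way. A call with a gripper value outside its range is refused whole. The fingers move at their own pace and stop on an object; "newtons" is the grip in N (left out, the last holds). Time passes only in rows, so rows that do not move let the fingers close. It gives the time, the measured TCP pose, the force, the opening and the grip force at its end, in the units of the state.
- manip.read_state(): the state, without advancing time (a new reading comes with each control period).
- camera(name): name is "scene" or "top"; returns the picture (400x640x3 uint8, red, green, blue); there is no depth.
- get_calibration(name): a dict with "K" (3x3 intrinsics, pixels), "cam_to_world" (4x4, takes a point from camera to world coordinates). Camera axes: x right, y up, looking along -z (the intrinsics and any distortion apply to the point x, -y, -z); pixel columns grow to the right and rows downward; lengths in mm; the calibration is good to about 2 mm. A picture is of the moment at which its call begins. get_calibration takes no time and is no camera call.
- manip.sign_off(): hands the job in; it is judged then, once.
The state is a dict: "clock": time; "joints": joint angles; "qd": joint speeds; "effort": joint torques, N m; "eef_pos": TCP position; "eef_rot": TCP orientation; "wrist_force": force on the tool from outside, world axes, zero at the start; "moment": the same for the moment, N m; "finger_gap": finger opening in mm; "finger_force": force on a finger pad.
Only numpy, scipy, OpenCV 4.12 (cv2) and the standard library are available. Lean on these libraries where they do the work, as an engineer would, in place of code of your own. Each camera call takes 0.05 s, during which the arm holds its last target. There are 200 camera calls.

## Working session

There is one attempt and no reset: what is moved stays moved. The work goes in short steps, Python scripts to look and compute and a tool call to move; the robot and the scene stay as the last step left them, time stands still between calls to the robot, and variables do not carry over. Pictures are saved under pics/ and viewed, at most 10 in all, crops included, and the job is handed in when it is done.

Besides the shell and the picture viewer there is one more tool, called after "Call:" by a JSON object that holds its "name" and its "arguments", one argument or row to a line. arm_command: Moves the arm, as the interface text tells. Its arguments: {"type":"object","properties":{"targets":{"type":"array"},"newtons":{"type":"number"}},"required":["targets"]}

```bash
mkdir -p pics; ls; python3 - <<'E'
from cell import manip, camera, get_calibration
import cv2
for n in("scene","top"):
    cv2.imwrite(f"pics/{n}0.png",camera(n)[:,:,::-1]); c=get_calibration(n); print(n,c)
print(manip.read_state())
E
```

```text
pics
scene {'K': array([[458.22850649,   0.        , 325.74075372],
       [  0.        , 458.22850649, 200.0510266 ],
       [  0.        ,   0.        ,   1.        ]]), 'cam_to_world': array([[ 9.07690075e-01,  1.81474530e-01, -3.78372466e-01,
        -5.52128100e+00],
       [-4.19473281e-01,  4.17879145e-01, -8.05865489e-01,
        -9.64351784e+02],
       [ 1.18699013e-02,  8.90193246e-01,  4.55428470e-01,
         6.18896249e+02],
       [ 0.00000000e+00,  0.00000000e+00,  0.00000000e+00,
         1.00000000e+00]])}
top {'K': array([[455.6175319 ,   0.        , 318.80170233],
       [  0.        , 455.6175319 , 194.43928339],
       [  0.        ,   0.        ,   1.        ]]), 'cam_to_world': array([[-2.05417220e-02,  9.89661794e-01, -1.41942143e-01,
         2.76079451e+02],
       [-9.99624191e-01, -2.29079930e-02, -1.50565797e-02,
        -5.76679351e+01],
       [-1.81525313e-02,  1.41579511e-01,  9.89760439e-01,
         1.17593870e+03],
       [ 0.00000000e+00,  0.00000000e+00,  0.00000000e+00,
         1.00000000e+00]])}
{'clock': 0.1, 'joints': array([-1.27959106e+00,  3.00392238e-01,  1.52152188e+00, -2.79523931e-06,
        1.32064965e+00, -6.66035216e-02]), 'qd': array([-0.00073855,  0.00021751, -0.00139056, -0.00078713,  0.00138024,
        0.00117077]), 'effort': array([-5.67161969e-04, -5.32639074e+01, -3.53286195e+01,  7.08807749e-02,
        2.34064437e-02, -5.41888471e-05]), 'eef_pos': array([ 192.55290538, -514.95401392,  204.95461951]), 'eef_rot': array([-3.14062351e+00, -6.19303335e-05,  3.57809449e-01]), 'wrist_force': array([-0.33812356,  0.86556098,  0.32385986]), 'moment': array([-0.04061314,  0.01328615, -0.00195423]), 'finger_force': 0.0, 'finger_gap': 94.07459867971345}
```

View pics/top0.png

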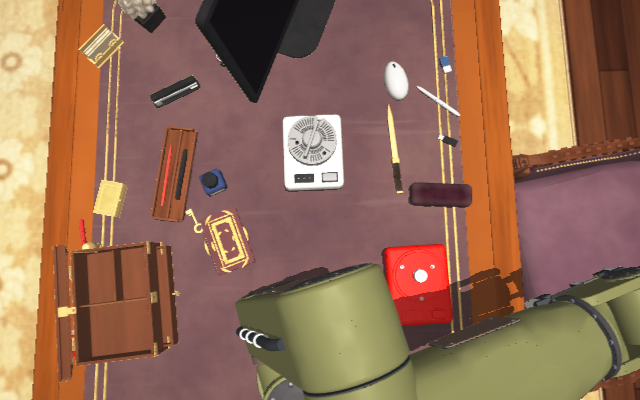

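View pics/scene0.png

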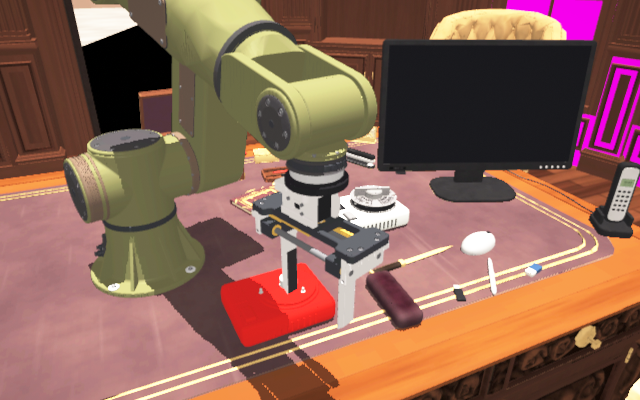

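The candidates are the white cleaner at top (313,152) and the red look-alike at (417,283). I choose the white one, which has a status window at (304,178) and a key at (330,177). Next is a close crop.

```bash
cat > h.py <<'E'
import numpy as np, cv2
from cell import manip, camera, get_calibration
def pix(n,p):
    c=get_calibration(n); T=np.linalg.inv(c["cam_to_world"]); q=T[:3,:3]@np.array(p,float)+T[:3,3]
    u=c["K"]@[q[0],-q[1],-q[2]]; return u[:2]/u[2]
def ray(n,u,v,z):
    c=get_calibration(n); d=np.linalg.inv(c["K"])@[u,v,1]; T=c["cam_to_world"]
    d=T[:3,:3]@[d[0],-d[1],-d[2]]; o=T[:3,3]; return o+d*(z-o[2])/d[2]
E
python3 - <<'E'
from h import *
im=cv2.imread("pics/top0.png"); cr=im[105:200,265:360]
cv2.imwrite("pics/c0.png",cv2.resize(cr,None,fx=6,fy=6,interpolation=cv2.INTER_CUBIC))
# housing contour
w=(im.min(2)>190).astype(np.uint8); w[:105]=0;w[200:]=0;w[:,:265]=0;w[:,360:]=0
c=max(cv2.findContours(w,0,2)[0],key=cv2.contourArea); print(cv2.boxPoints(cv2.minAreaRect(c)),cv2.minAreaRect(c))
for p in cv2.boxPoints(cv2.minAreaRect(c)): print(ray("top",*p,53).round(1))
E
```

```text
[[281.54532 116.54153]
 [340.13022 113.99435]
 [343.25473 185.85849]
 [284.66983 188.40567]] ((312.4000244140625, 151.20001220703125), (71.93204498291016, 58.64025115966797), 87.51044464111328)
[640.5  50.5  53. ]
[643.2 -99.3  53. ]
[ 457.3 -102.    53. ]
[454.3  44.4  53. ]
```

View pics/c0.png

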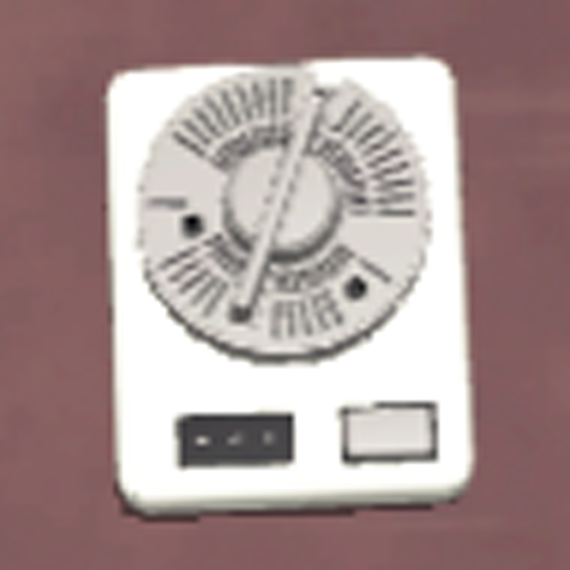

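The crop shows the white cleaner. The rib runs from crop (243,312) to (320,90). The notch is at the back rim near (325,78), and the two windows at (192,222) and (355,287) are on the front side, which agrees. The key is at (388,433) and the status window at (235,440).

```bash
python3 - <<'E'
from h import *
C=lambda u,v,z: ray("top",265+(u+.5)/6-.5,105+(v+.5)/6-.5,z)[:2]
key=C(388,433,59);A=C(243,312,100);B=C(320,92,98);N=C(325,78,75);w1=C(192,222,75);w2=C(355,287,75)
print("key",key,"ribfar",A,"ribnear",B,np.hypot(*(A-B)),"N",N,w1,w2)
for n,p in dict(bl=C(107,70,50),br=C(457,65,50),fr=C(472,490,53),fl=C(120,500,50),kfl=C(343,462,59),kfr=C(437,459,59),kbl=C(340,406,59),kbr=C(437,403,59)).items(): print(n,p.round(1))
# model: fit yaw/center from corners: guess, and reproject
yaw=np.deg2rad(1.0)
for yaw in np.deg2rad([-1,0,1,2]):
  R=np.array([[np.cos(yaw),-np.sin(yaw)],[np.sin(yaw),np.cos(yaw)]]); o=key-R@[-71,-40]; hub=o+R@[22,0]
  print(np.rad2deg(yaw),"o",o.round(1),"hub",hub.round(1),"ribdir far",np.rad2deg(np.arctan2(*(A-B)[::-1])).round(1))
E
```

```text
key [480.13681193 -67.60042962] ribfar [523.51804361 -10.05861653] ribnear [614.94560417 -42.88964232] 97.14357974097335 N [628.15811847 -44.78122447] [567.89000625  11.55728681] [538.66149697 -55.31575552]
bl [642.1  48.6]
br [ 640.4 -100.9]
fr [ 456.3 -102. ]
fl [456.   44.8]
kfl [468.4 -48.7]
kfr [468.7 -87.6]
kbl [492.  -47.9]
kbr [492.3 -88.2]
-1.0 o [551.8 -28.8] hub [573.8 -29.2] ribdir far 160.2
0.0 o [551.1 -27.6] hub [573.1 -27.6] ribdir far 160.2
1.0 o [550.4 -26.4] hub [572.4 -26. ] ribdir far 160.2
2.0 o [549.7 -25.1] hub [571.7 -24.4] ribdir far 160.2
```

```bash
python3 - <<'E'
from h import *
for uv in [(385,172),(566,172),(380,42),(595,42)]:
  for z in (60,100,200,300,400):
    print(uv,z,pix("top",ray("scene",*uv,z)).round(),ray("scene",*uv,z).round())
E
cat >> h.py <<'E'
def to(p,yawdeg=None):
    s=manip.read_state(); e=s["eef_pos"]; y=s["eef_rot"][2]; d=np.array(p,float)-e
    print("clk",s["clock"],"pos",e.round(1),"yaw",np.rad2deg(y).round(1),"F",s["wrist_force"].round(1),"M",s["moment"].round(2),"gap",round(s["finger_gap"],1),"j6",s["joints"][5].round(2))
    print("tool shift mm",(d[0]*np.cos(y)+d[1]*np.sin(y)).round(1),(d[0]*np.sin(y)-d[1]*np.cos(y)).round(1),(-d[2]).round(1),"" if yawdeg is None else "toolyaw %.3f"%(y-np.deg2rad(yawdeg)))
E
```

```text
(385, 172) 60 [253.  93.] [704. 123.  60.]
(385, 172) 100 [282. 106.] [653.  45. 100.]
(385, 172) 200 [366. 144.] [ 526. -149.  200.]
(385, 172) 300 [474. 192.] [ 399. -344.  300.]
(385, 172) 400 [615. 256.] [ 272. -538.  400.]
(566, 172) 60 [334. -92.] [1220.  -98.   60.]
(566, 172) 100 [359. -74.] [1132. -160.  100.]
(566, 172) 200 [432. -21.] [ 913. -315.  200.]
(566, 172) 300 [527.  47.] [ 694. -470.  300.]
(566, 172) 400 [653. 137.] [ 474. -625.  400.]
(380, 42) 60 [-506. -317.] [2080. 2459.   60.]
(380, 42) 100 [-462. -295.] [1931. 2214.  100.]
(380, 42) 200 [-329. -230.] [1558. 1602.  200.]
(380, 42) 300 [-154. -144.] [1184.  989.  300.]
(380, 42) 400 [ 88. -25.] [811. 377. 400.]
(595, 42) 60 [-217. -731.] [3845. 1816.   60.]
(595, 42) 100 [-185. -703.] [3570. 1617.  100.]
(595, 42) 200 [ -89. -618.] [2881. 1120.  200.]
(595, 42) 300 [  40. -502.] [2192.  622.  300.]
(595, 42) 400 [ 226. -336.] [1503.  125.  400.]
```

Call:
{"name": "arm_command", "arguments": {
  "targets": [
    {"hand": 0.4, "x": 0.0405, "y": -0.025},
    {"hand": 0.4, "x": 0.0405, "y": -0.025},
    {"hand": 0.4, "x": 0.0405, "y": -0.025},
    {"hand": 0.4, "x": 0.0405, "y": -0.025},
    {"hand": 0.4, "x": 0.0405, "y": -0.025},
    {"hand": 0.4, "x": 0.0405, "y": -0.025},
    {"hand": 0.4, "x": 0.0405, "y": -0.025}
  ]
}}

```text
schema error: expected keys hand, x, y, z, yaw
```

Call:
{"name": "arm_command", "arguments": {
  "targets": [
    {"hand": 0.4, "x": 0.0405, "y": -0.025, "z": 0, "yaw": 0},
    {"hand": 0.4, "x": 0.0405, "y": -0.025, "z": 0, "yaw": 0},
    {"hand": 0.4, "x": 0.0405, "y": -0.025, "z": 0, "yaw": 0},
    {"hand": 0.4, "x": 0.0405, "y": -0.025, "z": 0, "yaw": 0},
    {"hand": 0.4, "x": 0.0405, "y": -0.025, "z": 0, "yaw": 0},
    {"hand": 0.4, "x": 0.0405, "y": -0.025, "z": 0, "yaw": 0},
    {"hand": 0.4, "x": 0.0405, "y": -0.025, "z": 0, "yaw": 0},
    {"hand": 0.4, "x": 0.0405, "y": -0.025, "z": 0, "yaw": 0},
    {"hand": 0.4, "x": 0.0405, "y": -0.025, "z": 0, "yaw": 0},
    {"hand": 0.4, "x": 0.0405, "y": -0.025, "z": 0, "yaw": 0}
  ]
}}

```text
clock: 1.1
eef_pos: [485.2, -137.3, 205.3]
eef_rot: [-3.141, 0.0, 0.358]
wrist_force: [0.6, -0.7, 0.2]
finger_gap: 66.0
finger_force: 0.0
```

```bash
python3 -c "
from h import *
to([571.8,-27,205],110)"
```

```text
clk 1.1 pos [ 485.2 -137.3  205.3] yaw 20.5 F [ 0.6 -0.7  0.2] M [-0.07 -0.03  0.02] gap 66.0 j6 0.86
tool shift mm 119.8 -73.0 0.3 toolyaw -1.562
```

Call:
{"name": "arm_command", "arguments": {
  "targets": [
    {"hand": 0.4, "x": 0.04, "y": -0.0243, "z": 0, "yaw": 0},
    {"hand": 0.4, "x": 0.04, "y": -0.0243, "z": 0, "yaw": 0},
    {"hand": 0.4, "x": 0.04, "y": -0.0243, "z": 0, "yaw": 0},
    {"hand": 0.4, "x": 0, "y": 0, "z": 0, "yaw": -0.142},
    {"hand": 0.4, "x": 0, "y": 0, "z": 0, "yaw": -0.142},
    {"hand": 0.4, "x": 0, "y": 0, "z": 0, "yaw": -0.142},
    {"hand": 0.4, "x": 0, "y": 0, "z": 0, "yaw": -0.142},
    {"hand": 0.4, "x": 0, "y": 0, "z": 0, "yaw": -0.142},
    {"hand": 0.4, "x": 0, "y": 0, "z": 0, "yaw": -0.142},
    {"hand": 0.4, "x": 0, "y": 0, "z": 0, "yaw": -0.142}
  ]
}}

```text
clock: 2.1
eef_pos: [571.1, -28.8, 205.0]
eef_rot: [-3.141, 0.0, 1.358]
wrist_force: [0.2, 0.1, 0.5]
finger_gap: 65.7
finger_force: 0.0
```

Call:
{"name": "arm_command", "arguments": {
  "targets": [
    {"hand": 0.4, "x": 0, "y": 0, "z": 0.02, "yaw": -0.142},
    {"hand": 0.4, "x": 0, "y": 0, "z": 0.02, "yaw": -0.142},
    {"hand": 0.4, "x": 0, "y": 0, "z": 0.02, "yaw": -0.142},
    {"hand": 0.4, "x": 0, "y": 0, "z": 0.02, "yaw": -0.142},
    {"hand": 0.4, "x": 0, "y": 0, "z": 0, "yaw": 0}
  ]
}}

```text
clock: 2.6
eef_pos: [569.9, -28.7, 122.7]
eef_rot: [-3.137, -0.002, 1.922]
wrist_force: [-0.3, -0.9, -0.3]
finger_gap: 65.9
finger_force: 0.0
```

```bash
python3 - <<'E'
from h import *
to([571.8,-27,85],110)
im=camera("scene")[:,:,::-1]; cv2.imwrite("pics/s1.png",cv2.resize(im[100:250,270:470],None,fx=4,fy=4,interpolation=cv2.INTER_CUBIC))
E
```

```text
clk 2.6 pos [569.9 -28.7 122.7] yaw 110.1 F [-0.3 -0.9 -0.3] M [ 0.04 -0.1  -0.01] gap 65.9 j6 -0.47
tool shift mm 0.9 2.4 37.7 toolyaw 0.002
```

View pics/s1.png

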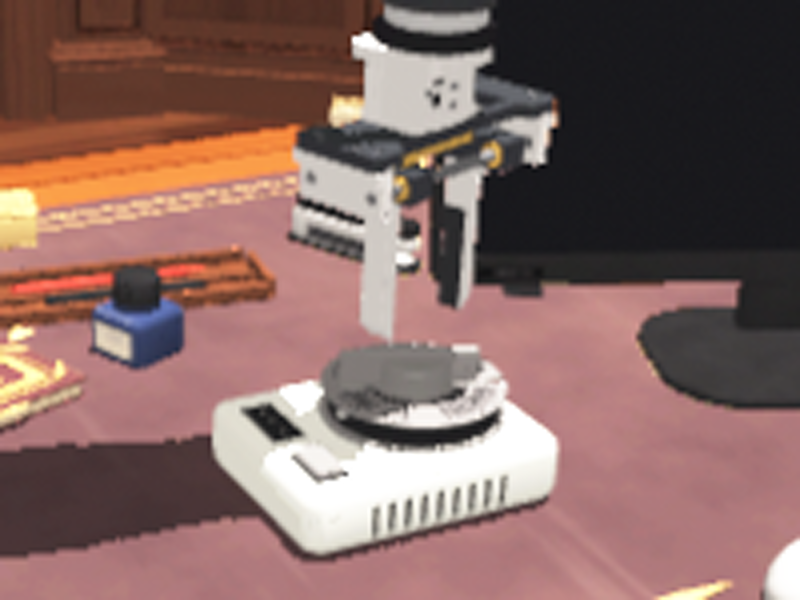

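The fingertips hang above the cover on opposite sides of the rib, with crop tips near (378,335) and (455,305), and the way down is clear. Now I'll lower and start turning.

Call:
{"name": "arm_command", "arguments": {
  "targets": [
    {"hand": 0.4, "x": 0.001, "y": 0.0024, "z": 0.012, "yaw": 0},
    {"hand": 0.4, "x": 0, "y": 0, "z": 0.012, "yaw": 0},
    {"hand": 0.4, "x": 0, "y": 0, "z": 0.012, "yaw": 0},
    {"hand": 0.4, "x": 0, "y": 0, "z": 0, "yaw": 0.05},
    {"hand": 0.4, "x": 0, "y": 0, "z": 0, "yaw": 0.1},
    {"hand": 0.4, "x": 0, "y": 0, "z": 0, "yaw": 0.1},
    {"hand": 0.4, "x": 0, "y": 0, "z": 0, "yaw": 0.1},
    {"hand": 0.4, "x": 0, "y": 0, "z": 0, "yaw": 0.1},
    {"hand": 0.4, "x": 0, "y": 0, "z": 0, "yaw": 0.1}
  ]
}}

```text
clock: 3.55
eef_pos: [573.0, -26.7, 88.7]
eef_rot: [-3.141, -0.0, 1.365]
wrist_force: [0.4, 2.6, 0.2]
finger_gap: 65.9
finger_force: 1.1
```

```bash
python3 - <<'E'
from h import *
to([571.8,-27,86],110)
im=camera("top")[:,:,::-1]; cv2.imwrite("pics/t1.png",cv2.resize(im[95:215,250:390],None,fx=5,fy=5,interpolation=cv2.INTER_CUBIC))
E
```

```text
clk 3.55 pos [573.  -26.7  88.7] yaw 78.2 F [0.4 2.6 0.2] M [ 0.48 -0.09  0.07] gap 65.9 j6 0.1
tool shift mm -0.6 -1.1 2.7 toolyaw -0.555
```

View pics/t1.png

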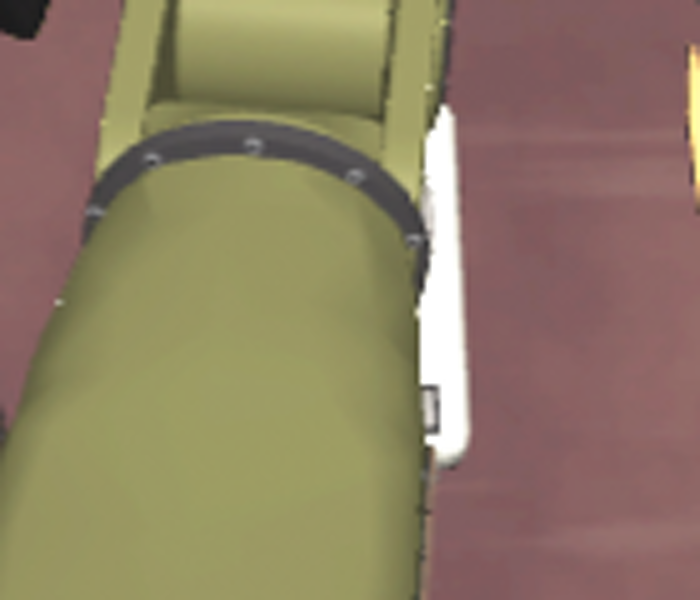

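The arm hides the cover from the top camera. The forces (about 2.6 N, Mz 0.07) show the push is working, so I continue.

Call:
{"name": "arm_command", "arguments": {
  "targets": [
    {"hand": 0.4, "x": 0, "y": 0, "z": 0, "yaw": 0.105},
    {"hand": 0.4, "x": 0, "y": 0, "z": 0, "yaw": 0.105},
    {"hand": 0.4, "x": 0, "y": 0, "z": 0, "yaw": 0.105},
    {"hand": 0.4, "x": 0, "y": 0, "z": 0, "yaw": 0.105},
    {"hand": 0.4, "x": 0, "y": 0, "z": 0, "yaw": 0.105},
    {"hand": 0.4, "x": 0, "y": 0, "z": 0, "yaw": 0.105},
    {"hand": 0.4, "x": 0, "y": 0, "z": 0, "yaw": 0.105},
    {"hand": 0.4, "x": 0, "y": 0, "z": 0, "yaw": 0.105}
  ]
}}

```text
clock: 4.4
eef_pos: [573.5, -26.9, 89.1]
eef_rot: [3.141, -0.001, 0.527]
wrist_force: [2.7, 1.8, 0.4]
finger_gap: 65.8
finger_force: 1.2
```

```bash
python3 - <<'E'
from h import *
to([571.8,-27,86],30)
im=camera("scene")[:,:,::-1]; cv2.imwrite("pics/s2.png",cv2.resize(im[140:250,310:430],None,fx=5,fy=5,interpolation=cv2.INTER_CUBIC))
E
```

```text
clk 4.4 pos [573.5 -26.9  89.1] yaw 30.2 F [2.7 1.8 0.4] M [ 0.33 -0.48  0.07] gap 65.8 j6 0.93
tool shift mm -1.5 -0.8 3.1 toolyaw 0.003
```

View pics/s2.png

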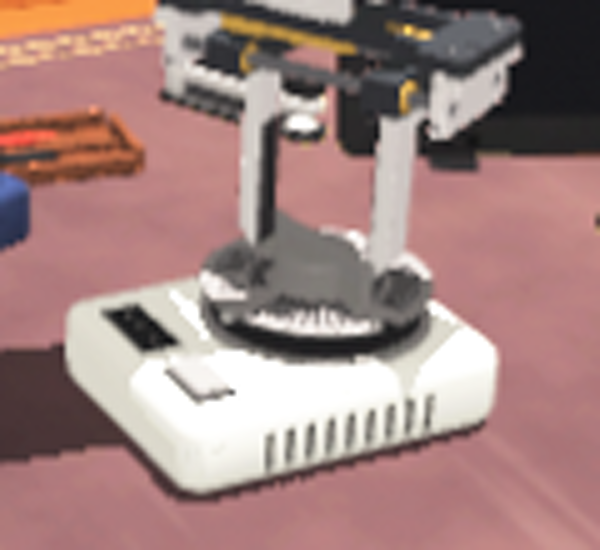

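The cover is following. The rib now points from lower left to upper right, with fingertips at crop (260,245) and (395,275). I'll back off, lift and regrasp half a turn back.

Call:
{"name": "arm_command", "arguments": {
  "targets": [
    {"hand": 0.4, "x": 0, "y": 0, "z": 0, "yaw": -0.12},
    {"hand": 0.4, "x": 0, "y": 0, "z": -0.02, "yaw": 0},
    {"hand": 0.4, "x": 0, "y": 0, "z": -0.02, "yaw": 0},
    {"hand": 0.4, "x": 0, "y": 0, "z": 0, "yaw": -0.148},
    {"hand": 0.4, "x": 0, "y": 0, "z": 0, "yaw": -0.148},
    {"hand": 0.4, "x": 0, "y": 0, "z": 0, "yaw": -0.148},
    {"hand": 0.4, "x": 0, "y": 0, "z": 0, "yaw": -0.148},
    {"hand": 0.4, "x": 0, "y": 0, "z": 0, "yaw": -0.148},
    {"hand": 0.4, "x": 0, "y": 0, "z": 0, "yaw": -0.148},
    {"hand": 0.4, "x": 0, "y": 0, "z": 0, "yaw": -0.148}
  ]
}}

```text
clock: 5.45
eef_pos: [573.1, -27.2, 128.9]
eef_rot: [-3.141, 0.0, 1.695]
wrist_force: [-0.8, 0.8, -0.1]
finger_gap: 65.8
finger_force: 0.0
```

Call:
{"name": "arm_command", "arguments": {
  "targets": [
    {"hand": 0.4, "x": 0, "y": 0, "z": 0, "yaw": -0.148},
    {"hand": 0.4, "x": 0, "y": 0, "z": 0, "yaw": -0.148},
    {"hand": 0.4, "x": 0, "y": 0, "z": 0, "yaw": -0.148},
    {"hand": 0.4, "x": 0, "y": 0, "z": 0, "yaw": -0.148},
    {"hand": 0.4, "x": 0, "y": 0, "z": 0, "yaw": -0.148},
    {"hand": 0.4, "x": 0, "y": 0, "z": 0, "yaw": -0.148},
    {"hand": 0.4, "x": 0, "y": 0, "z": 0, "yaw": -0.148},
    {"hand": 0.4, "x": 0, "y": 0, "z": 0, "yaw": -0.148},
    {"hand": 0.4, "x": 0, "y": 0, "z": 0, "yaw": -0.148},
    {"hand": 0.4, "x": 0, "y": 0, "z": 0, "yaw": -0.148}
  ]
}}

```text
clock: 6.45
eef_pos: [573.0, -27.2, 129.0]
eef_rot: [-3.142, -0.001, -3.108]
wrist_force: [-0.2, -0.7, 0.2]
finger_gap: 65.8
finger_force: 0.0
```

Call:
{"name": "arm_command", "arguments": {
  "targets": [
    {"hand": 0.4, "x": 0, "y": 0, "z": 0, "yaw": -0.148},
    {"hand": 0.4, "x": 0, "y": 0, "z": 0, "yaw": -0.148},
    {"hand": 0.4, "x": 0, "y": 0, "z": 0, "yaw": -0.148},
    {"hand": 0.4, "x": 0, "y": 0, "z": 0, "yaw": -0.148},
    {"hand": 0.4, "x": 0, "y": 0, "z": 0, "yaw": -0.05},
    {"hand": 0.4, "x": 0, "y": 0, "z": 0, "yaw": 0}
  ]
}}

```text
clock: 7.05
eef_pos: [573.1, -27.2, 129.0]
eef_rot: [3.141, -0.0, -2.472]
wrist_force: [-1.0, 0.3, 0.8]
finger_gap: 65.7
finger_force: 0.0
```

```bash
python3 - <<'E'
from h import *
to([572.5,-27,86],217)
E
```

```text
clk 7.05 pos [573.1 -27.2 129. ] yaw -141.6 F [-1.   0.3  0.8] M [ 0.05 -0.13 -0.01] gap 65.7 j6 -2.35
tool shift mm 0.3 0.5 43.0 toolyaw -6.259
```

Call:
{"name": "arm_command", "arguments": {
  "targets": [
    {"hand": 0.4, "x": 0, "y": 0, "z": 0.02, "yaw": 0},
    {"hand": 0.4, "x": 0, "y": 0, "z": 0.015, "yaw": 0},
    {"hand": 0.4, "x": 0, "y": 0, "z": 0.006, "yaw": 0},
    {"hand": 0.4, "x": 0, "y": 0, "z": 0, "yaw": 0.08},
    {"hand": 0.4, "x": 0, "y": 0, "z": 0, "yaw": 0.1},
    {"hand": 0.4, "x": 0, "y": 0, "z": 0, "yaw": 0.1},
    {"hand": 0.4, "x": 0, "y": 0, "z": 0, "yaw": 0.1}
  ]
}}

```text
clock: 7.75
eef_pos: [573.3, -27.1, 88.7]
eef_rot: [-3.142, 0.0, -2.86]
wrist_force: [0.3, 0.1, -0.6]
finger_gap: 65.8
finger_force: 0.8
```

Call:
{"name": "arm_command", "arguments": {
  "targets": [
    {"hand": 0.4, "x": 0, "y": 0, "z": 0, "yaw": 0.11},
    {"hand": 0.4, "x": 0, "y": 0, "z": 0, "yaw": 0.11},
    {"hand": 0.4, "x": 0, "y": 0, "z": 0, "yaw": 0.11},
    {"hand": 0.4, "x": 0, "y": 0, "z": 0, "yaw": 0.11},
    {"hand": 0.4, "x": 0, "y": 0, "z": 0, "yaw": 0.11},
    {"hand": 0.4, "x": 0, "y": 0, "z": 0, "yaw": 0.11},
    {"hand": 0.4, "x": 0, "y": 0, "z": 0, "yaw": 0.11},
    {"hand": 0.4, "x": 0, "y": 0, "z": 0, "yaw": 0.11},
    {"hand": 0.4, "x": 0, "y": 0, "z": 0, "yaw": 0.11},
    {"hand": 0.4, "x": 0, "y": 0, "z": 0, "yaw": 0.11}
  ]
}}

```text
clock: 8.75
eef_pos: [573.1, -26.7, 88.7]
eef_rot: [3.141, -0.001, 2.323]
wrist_force: [-2.4, 3.7, 0.2]
finger_gap: 65.8
finger_force: 1.7
```

```bash
python3 - <<'E'
from h import *
to([572.5,-27,86],125)
E
```

```text
clk 8.75 pos [573.1 -26.7  88.7] yaw 133.1 F [-2.4  3.7  0.2] M [0.67 0.19 0.13] gap 65.8 j6 -0.86
tool shift mm 0.2 -0.6 2.7 toolyaw 0.142
```

Call:
{"name": "arm_command", "arguments": {
  "targets": [
    {"hand": 0.4, "x": 0.0008, "y": 0, "z": 0, "yaw": 0.05},
    {"hand": 0.4, "x": 0, "y": 0, "z": 0, "yaw": 0.05},
    {"hand": 0.4, "x": 0, "y": 0, "z": 0, "yaw": 0.05},
    {"hand": 0.4, "x": 0, "y": 0, "z": 0, "yaw": 0.05},
    {"hand": 0.4, "x": 0, "y": 0, "z": 0, "yaw": 0.04},
    {"hand": 0.4, "x": 0, "y": 0, "z": 0, "yaw": 0.02},
    {"hand": 0.4, "x": 0, "y": 0, "z": 0, "yaw": 0.02}
  ]
}}

```text
clock: 9.45
eef_pos: [572.8, -26.6, 88.7]
eef_rot: [3.141, 0.0, 2.047]
wrist_force: [-0.2, -0.1, 0.7]
finger_gap: 65.7
finger_force: 0.1
```

```bash
python3 - <<'E'
from h import *
to([572.5,-27,86],107)
E
```

```text
clk 9.45 pos [572.8 -26.6  88.7] yaw 117.3 F [-0.2 -0.1  0.7] M [-0.07 -0.16  0.01] gap 65.7 j6 -0.59
tool shift mm -0.2 -0.4 2.7 toolyaw 0.180
```

Call:
{"name": "arm_command", "arguments": {
  "targets": [
    {"hand": 0.4, "x": 0, "y": 0, "z": 0, "yaw": 0.015},
    {"hand": 0.4, "x": 0, "y": 0, "z": 0, "yaw": 0.015},
    {"hand": 0.4, "x": 0, "y": 0, "z": 0, "yaw": 0.015},
    {"hand": 0.4, "x": 0, "y": 0, "z": 0, "yaw": 0.015},
    {"hand": 0.4, "x": 0, "y": 0, "z": 0, "yaw": 0.015},
    {"hand": 0.4, "x": 0, "y": 0, "z": 0, "yaw": 0.015}
  ]
}}

```text
clock: 10.05
eef_pos: [572.6, -26.5, 88.5]
eef_rot: [3.142, -0.0, 1.957]
wrist_force: [1.1, -1.0, 0.3]
finger_gap: 65.8
finger_force: 0.4
```

Call:
{"name": "arm_command", "arguments": {
  "targets": [
    {"hand": 0.4, "x": 0, "y": 0, "z": 0, "yaw": 0.015},
    {"hand": 0.4, "x": 0, "y": 0, "z": 0, "yaw": 0.015}
  ]
}}

```text
clock: 10.25
eef_pos: [572.6, -26.6, 88.4]
eef_rot: [-3.141, 0.0, 1.927]
wrist_force: [0.2, -1.7, 0.7]
finger_gap: 65.7
finger_force: 1.1
```

```bash
python3 - <<'E'
from h import *
to([572.5,-27,86],107)
E
```

```text
clk 10.25 pos [572.6 -26.6  88.4] yaw 110.4 F [ 0.2 -1.7  0.7] M [-0.48 -0.06  0.11] gap 65.7 j6 -0.47
tool shift mm -0.3 -0.2 2.4 toolyaw 0.059
```

Call:
{"name": "arm_command", "arguments": {
  "targets": [
    {"hand": 0.4, "x": 0, "y": 0, "z": 0, "yaw": 0.012},
    {"hand": 0.4, "x": 0, "y": 0, "z": 0, "yaw": 0.012}
  ]
}}

```text
clock: 10.45
eef_pos: [572.5, -26.6, 88.4]
eef_rot: [-3.141, 0.0, 1.903]
wrist_force: [-2.2, -0.9, 1.2]
finger_gap: 65.8
finger_force: 3.7
```

Call:
{"name": "arm_command", "arguments": {
  "targets": [
    {"hand": 0.4, "x": 0, "y": 0, "z": 0, "yaw": 0.012},
    {"hand": 0.4, "x": 0, "y": 0, "z": 0, "yaw": 0.012}
  ]
}}

```text
clock: 10.65
eef_pos: [572.6, -26.6, 88.5]
eef_rot: [-3.141, 0.0, 1.879]
wrist_force: [-0.5, -2.9, 3.2]
finger_gap: 65.7
finger_force: 9.0
```

```bash
python3 - <<'E'
from h import *
to([572.5,-27,86],107)
im=camera("scene")[:,:,::-1]; cv2.imwrite("pics/s3.png",cv2.resize(im[165:240,330:430],None,fx=7,fy=7,interpolation=cv2.INTER_CUBIC))
E
```

```text
clk 10.65 pos [572.6 -26.6  88.5] yaw 107.7 F [-0.5 -2.9  3.2] M [-0.48  0.13  0.64] gap 65.7 j6 -0.42
tool shift mm -0.4 -0.3 2.5 toolyaw 0.012
```

View pics/s3.png

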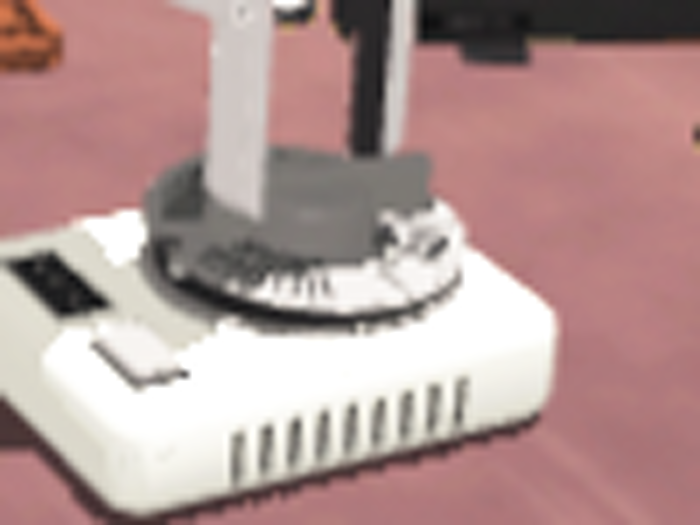

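The rib now lies along the cleaner's axis. The turning moment has jumped to 0.64 N m, so the pins hold the cover, which means it has dropped. I'll back off, lift, close the fingers and touch the middle of the rib.

Call:
{"name": "arm_command", "arguments": {
  "targets": [
    {"hand": 0.4, "x": 0, "y": 0, "z": 0, "yaw": -0.1},
    {"hand": 0.4, "x": 0, "y": 0, "z": 0, "yaw": -0.1},
    {"hand": 0.4, "x": 0, "y": 0, "z": -0.015, "yaw": 0},
    {"hand": 0.4, "x": 0, "y": 0, "z": -0.02, "yaw": 0},
    {"hand": -1, "x": 0, "y": 0, "z": 0, "yaw": 0.1},
    {"hand": -1, "x": 0, "y": 0, "z": 0, "yaw": 0.1},
    {"hand": -1, "x": 0, "y": 0, "z": 0, "yaw": 0},
    {"hand": -1, "x": 0, "y": 0, "z": 0, "yaw": 0},
    {"hand": -1, "x": 0, "y": 0, "z": 0, "yaw": 0},
    {"hand": -1, "x": 0, "y": 0, "z": 0, "yaw": 0}
  ],
  "newtons": 5
}}

```text
clock: 11.7
eef_pos: [572.6, -26.5, 123.4]
eef_rot: [-3.142, -0.0, 1.881]
wrist_force: [-0.3, -0.3, 0.1]
finger_gap: 21.0
finger_force: 0.0
```

```bash
python3 - <<'E'
from h import *
to([572,-27,99],107)
E
```

```text
clk 11.7 pos [572.6 -26.5 123.4] yaw 107.8 F [-0.3 -0.3  0.1] M [-0.04 -0.1  -0.02] gap 21.0 j6 -0.42
tool shift mm -0.3 -0.8 24.4 toolyaw 0.014
```

Call:
{"name": "arm_command", "arguments": {
  "targets": [
    {"hand": -1, "x": 0, "y": 0, "z": 0, "yaw": 0},
    {"hand": -1, "x": 0, "y": 0, "z": 0, "yaw": 0},
    {"hand": -1, "x": 0, "y": 0, "z": 0, "yaw": 0},
    {"hand": -1, "x": 0, "y": 0, "z": 0.01, "yaw": 0},
    {"hand": -1, "x": 0, "y": 0, "z": 0.01, "yaw": 0},
    {"hand": -1, "x": 0, "y": 0, "z": 0.002, "yaw": 0},
    {"hand": -1, "x": 0, "y": 0, "z": 0.002, "yaw": 0},
    {"hand": -1, "x": 0, "y": 0, "z": 0, "yaw": 0}
  ]
}}

```text
clock: 12.5
eef_pos: [572.6, -26.5, 99.2]
eef_rot: [-3.141, -0.0, 1.88]
wrist_force: [-0.5, 0.0, 0.1]
finger_gap: 0.7
finger_force: 0.0
```

Call:
{"name": "arm_command", "arguments": {
  "targets": [
    {"hand": -1, "x": 0, "y": 0, "z": 0.001, "yaw": 0},
    {"hand": -1, "x": 0, "y": 0, "z": 0.001, "yaw": 0},
    {"hand": -1, "x": 0, "y": 0, "z": 0, "yaw": 0}
  ]
}}

```text
clock: 12.8
eef_pos: [572.6, -26.5, 97.5]
eef_rot: [3.142, 0.0, 1.88]
wrist_force: [-0.3, 0.6, -0.8]
finger_gap: 0.5
finger_force: 0.0
```

The tip is at 97.5 mm with no contact, so the cover has dropped onto the balls. Now I'll press gently.

Call:
{"name": "arm_command", "arguments": {
  "targets": [
    {"hand": -1, "x": 0, "y": 0, "z": 0.001, "yaw": 0},
    {"hand": -1, "x": 0, "y": 0, "z": 0.0005, "yaw": 0},
    {"hand": -1, "x": 0, "y": 0, "z": 0.0005, "yaw": 0}
  ]
}}

```text
clock: 13.1
eef_pos: [572.8, -26.5, 95.8]
eef_rot: [3.141, 0.0, 1.88]
wrist_force: [-1.7, 1.4, 6.9]
finger_gap: 0.3
finger_force: 3.6
```

Call:
{"name": "arm_command", "arguments": {
  "targets": [
    {"hand": -1, "x": 0, "y": 0, "z": 0.0005, "yaw": 0},
    {"hand": -1, "x": 0, "y": 0, "z": 0.0005, "yaw": 0}
  ]
}}

```text
clock: 13.3
eef_pos: [572.8, -26.3, 95.1]
eef_rot: [3.141, -0.0, 1.88]
wrist_force: [-1.5, 2.4, 5.5]
finger_gap: 0.7
finger_force: 2.5
```

Call:
{"name": "arm_command", "arguments": {
  "targets": [
    {"hand": -1, "x": 0, "y": 0, "z": 0.001, "yaw": 0},
    {"hand": -1, "x": 0, "y": 0, "z": 0.001, "yaw": 0}
  ]
}}

```text
clock: 13.5
eef_pos: [572.6, -26.5, 92.3]
eef_rot: [-3.142, 0.0, 1.88]
wrist_force: [0.6, 0.3, 1.5]
finger_gap: 0.4
finger_force: 0.0
```

Call:
{"name": "arm_command", "arguments": {
  "targets": [
    {"hand": -1, "x": 0, "y": 0, "z": 0.001, "yaw": 0},
    {"hand": -1, "x": 0, "y": 0, "z": 0.001, "yaw": 0}
  ]
}}

```text
clock: 13.7
eef_pos: [572.6, -26.6, 90.2]
eef_rot: [-3.141, -0.0, 1.88]
wrist_force: [-0.9, 0.8, 7.8]
finger_gap: 0.3
finger_force: 4.0
```

Call:
{"name": "arm_command", "arguments": {
  "targets": [
    {"hand": -1, "x": 0, "y": 0, "z": 0.0005, "yaw": 0},
    {"hand": -1, "x": 0, "y": 0, "z": 0.0003, "yaw": 0}
  ]
}}

```text
clock: 13.9
eef_pos: [572.7, -26.6, 90.2]
eef_rot: [3.141, 0.0, 1.88]
wrist_force: [-4.2, 0.2, 9.4]
finger_gap: 0.2
finger_force: 4.6
```

Call:
{"name": "arm_command", "arguments": {
  "targets": [
    {"hand": -1, "x": 0, "y": 0, "z": -0.01, "yaw": 0},
    {"hand": -1, "x": 0, "y": 0, "z": -0.02, "yaw": 0}
  ]
}}

```text
clock: 14.1
eef_pos: [572.0, -26.5, 119.2]
eef_rot: [-3.139, -0.001, 1.88]
wrist_force: [-0.6, -0.6, -0.0]
finger_gap: 0.4
finger_force: 0.0
```

```bash
python3 - <<'E'
from h import *
to([479.5,-67.3,120],107)
im=camera("scene")[:,:,::-1]; cv2.imwrite("pics/s4.png",cv2.resize(im[165:240,330:430],None,fx=7,fy=7,interpolation=cv2.INTER_CUBIC))
E
```

```text
clk 14.1 pos [572.  -26.5 119.2] yaw 107.7 F [-0.6 -0.6 -0. ] M [ 0.01 -0.06  0.06] gap 0.4 j6 -0.42
tool shift mm -10.8 -100.5 -0.8 toolyaw 0.012
```

View pics/s4.png

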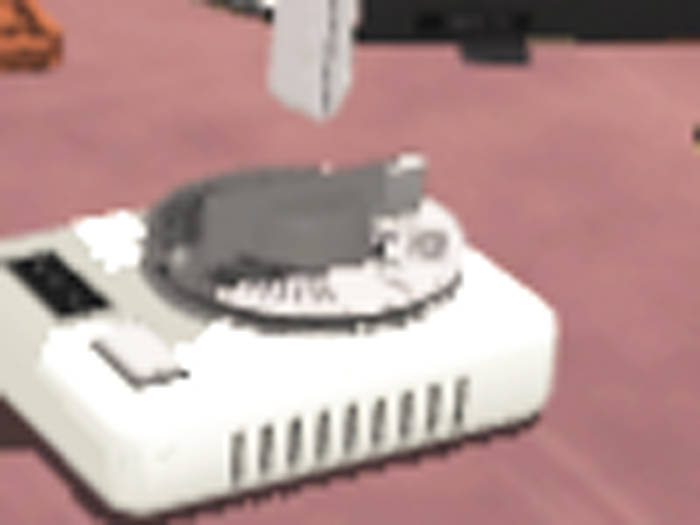

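The cover lies flat with the rib in line, and the tip is clear above it. Next is the key. I turn the tool so the closed fingers fit its oblong top.

Call:
{"name": "arm_command", "arguments": {
  "targets": [
    {"hand": -1, "x": -0.0036, "y": -0.0335, "z": 0, "yaw": 0},
    {"hand": -1, "x": -0.0036, "y": -0.0335, "z": 0, "yaw": 0},
    {"hand": -1, "x": -0.0036, "y": -0.0335, "z": 0, "yaw": 0},
    {"hand": -1, "x": 0, "y": 0, "z": 0, "yaw": -0.14},
    {"hand": -1, "x": 0, "y": 0, "z": 0, "yaw": -0.14},
    {"hand": -1, "x": 0, "y": 0, "z": 0, "yaw": -0.14},
    {"hand": -1, "x": 0, "y": 0, "z": 0, "yaw": -0.14},
    {"hand": -1, "x": 0, "y": 0, "z": 0, "yaw": -0.14},
    {"hand": -1, "x": 0, "y": 0, "z": 0, "yaw": -0.14},
    {"hand": -1, "x": 0, "y": 0, "z": 0, "yaw": -0.14}
  ]
}}

```text
clock: 15.15
eef_pos: [480.3, -67.4, 119.9]
eef_rot: [3.142, 0.001, 2.866]
wrist_force: [1.2, 0.3, 1.1]
finger_gap: 0.2
finger_force: 0.0
```

Call:
{"name": "arm_command", "arguments": {
  "targets": [
    {"hand": -1, "x": 0, "y": 0, "z": 0.01, "yaw": -0.14},
    {"hand": -1, "x": 0, "y": 0, "z": 0.02, "yaw": -0.14},
    {"hand": -1, "x": 0, "y": 0, "z": 0.015, "yaw": 0},
    {"hand": -1, "x": 0, "y": 0, "z": 0.005, "yaw": 0},
    {"hand": -1, "x": 0, "y": 0, "z": 0, "yaw": 0}
  ]
}}

```text
clock: 15.65
eef_pos: [480.0, -67.3, 69.4]
eef_rot: [3.141, -0.001, 3.139]
wrist_force: [0.4, 0.2, -0.2]
finger_gap: 0.2
finger_force: 0.0
```

```bash
python3 - <<'E'
from h import *
to([479.5,-67.3,60],180)
E
```

```text
clk 15.65 pos [480.  -67.3  69.4] yaw 179.9 F [ 0.4  0.2 -0.2] M [ 0.08 -0.13  0.02] gap 0.2 j6 -1.78
tool shift mm 0.5 0.0 9.4 toolyaw -0.002
```

Call:
{"name": "arm_command", "arguments": {
  "targets": [
    {"hand": -1, "x": 0, "y": 0, "z": 0.005, "yaw": 0},
    {"hand": -1, "x": 0, "y": 0, "z": 0.004, "yaw": 0},
    {"hand": -1, "x": 0, "y": 0, "z": 0.002, "yaw": 0},
    {"hand": -1, "x": 0, "y": 0, "z": 0.001, "yaw": 0},
    {"hand": -1, "x": 0, "y": 0, "z": 0.001, "yaw": 0},
    {"hand": -1, "x": 0, "y": 0, "z": 0, "yaw": 0}
  ]
}}

```text
clock: 16.25
eef_pos: [480.3, -67.4, 56.8]
eef_rot: [-3.142, 0.0, 3.14]
wrist_force: [-0.8, -0.4, 3.8]
finger_gap: 0.6
finger_force: 1.6
```

Call:
{"name": "arm_command", "arguments": {
  "targets": [
    {"hand": -1, "x": 0, "y": 0, "z": 0.001, "yaw": 0},
    {"hand": -1, "x": 0, "y": 0, "z": 0.0005, "yaw": 0},
    {"hand": -1, "x": 0, "y": 0, "z": 0, "yaw": 0}
  ]
}}

```text
clock: 16.55
eef_pos: [480.4, -67.4, 55.7]
eef_rot: [-3.141, 0.001, 3.14]
wrist_force: [-2.0, 0.8, 9.7]
finger_gap: 0.4
finger_force: 4.7
```

Call:
{"name": "arm_command", "arguments": {
  "targets": [
    {"hand": -1, "x": 0, "y": 0, "z": 0.0005, "yaw": 0},
    {"hand": -1, "x": 0, "y": 0, "z": 0, "yaw": 0}
  ]
}}

```text
clock: 16.75
eef_pos: [480.4, -67.4, 55.5]
eef_rot: [-3.141, 0.001, 3.14]
wrist_force: [-5.2, 0.8, 15.8]
finger_gap: 0.2
finger_force: 7.6
```

Call:
{"name": "arm_command", "arguments": {
  "targets": [
    {"hand": -1, "x": 0, "y": 0, "z": -0.01, "yaw": 0},
    {"hand": -1, "x": 0, "y": 0, "z": -0.03, "yaw": 0},
    {"hand": -1, "x": 0, "y": 0, "z": -0.05, "yaw": 0},
    {"hand": -1, "x": 0.04, "y": 0, "z": -0.02, "yaw": 0},
    {"hand": -1, "x": 0.04, "y": 0, "z": 0, "yaw": 0},
    {"hand": -1, "x": 0.0, "y": 0.05, "z": 0, "yaw": 0},
    {"hand": -1, "x": 0.0, "y": -0.05, "z": 0, "yaw": 0},
    {"hand": -1, "x": 0.0, "y": -0.05, "z": 0, "yaw": 0},
    {"hand": -1, "x": 0.0, "y": -0.05, "z": 0, "yaw": 0},
    {"hand": -1, "x": 0.0, "y": -0.05, "z": 0, "yaw": 0}
  ]
}}

```text
clock: 17.75
eef_pos: [399.7, -218.7, 164.9]
eef_rot: [-3.141, 0.0, 3.141]
wrist_force: [0.4, -0.2, 0.3]
finger_gap: 0.7
finger_force: 0.0
```

Call:
{"name": "arm_command", "arguments": {
  "targets": [
    {"hand": -1, "x": 0.0, "y": -0.05, "z": 0, "yaw": 0},
    {"hand": -1, "x": 0.0, "y": -0.05, "z": 0, "yaw": 0},
    {"hand": -1, "x": 0.0, "y": -0.05, "z": 0, "yaw": 0},
    {"hand": -1, "x": 0.0, "y": -0.05, "z": 0, "yaw": 0},
    {"hand": -1, "x": 0, "y": 0, "z": 0, "yaw": 0},
    {"hand": -1, "x": 0, "y": 0, "z": 0, "yaw": 0}
  ]
}}

```text
clock: 18.35
eef_pos: [399.1, -417.4, 163.9]
eef_rot: [3.14, -0.001, 3.138]
wrist_force: [0.2, 0.4, 0.0]
finger_gap: 0.5
finger_force: 0.0
```

```bash
python3 - <<'E'
from h import *
to([479.5,-67.3,60],180)
im=camera("top")[:,:,::-1]; cv2.imwrite("pics/t5.png",im)
a=cv2.resize(im[100:200,195:480],None,fx=2.8,fy=2.8,interpolation=cv2.INTER_CUBIC)
b=cv2.resize(cv2.imread("pics/top0.png")[100:200,195:480],None,fx=2.8,fy=2.8,interpolation=cv2.INTER_CUBIC)
cv2.imwrite("pics/t5c.png",np.vstack([a,b]))
E
```

```text
clk 18.35 pos [ 399.1 -417.4  163.9] yaw 179.8 F [0.2 0.4 0. ] M [ 0.1  -0.11 -0.05] gap 0.5 j6 -2.44
tool shift mm -79.3 350.3 103.9 toolyaw -0.003
```

View pics/t5c.png

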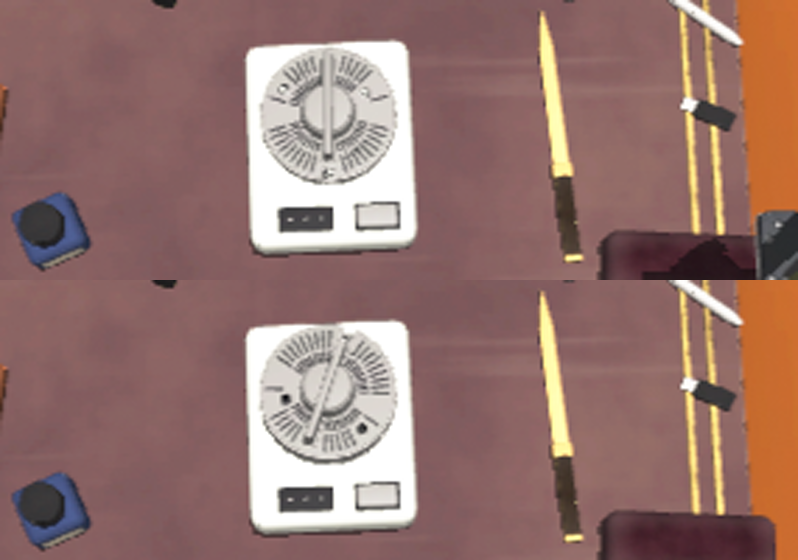

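The after (top) and before (bottom) views show the cover seated: notch over the front pin at (327,172), pins visible in their windows, key up at (377,215) and the bystanders unmoved. I'm handing the job in.

```bash
python3 -c "
from cell import manip
print(manip.sign_off())"
```

```text
the job is handed in; nothing more can be done
None
```

The cover was turned until it dropped onto the hub and pressed home flat, then the reset key was pressed to its stop and came back up, with the ink bottle, letter opener and glasses case unmoved; the job is handed in at about 18 s on the clock.

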